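# Set out overhaul parts by height on the inspection strip

### The arm

A 6-joint arm with a two-finger parallel gripper is mounted at the origin on a cart in front of the work surface, level with it; the furniture and walls round the work are solid. World frame = base frame: x ahead of the robot, y to its left, z up, the work surface at z = 0. Lengths are in m, angles in rad, forces in N, time in s.
With the tool pointing down it reaches from about 0.375 to 0.975 m from the base axis. Payload 3.8 kg.
Tool frame: the origin (TCP) lies midway between the tips of the shut fingers; the grasp point (between the pads) lies 19 mm behind it; z points along the fingers, y is the line along which they close (so a half turn about z gives the same grasp; the last joint's range is limited). The gripper opens to 85 mm and grips with 20 to 120 N. Pads are 22 mm wide; open, the fingers measure 114 mm over their backs; the gripper's body (76 mm by 85 mm) begins 54 mm behind the grasp point. The pads swing forward as they close: fully open they stand 13 mm farther back than shut.
Start: joints at [-1.32, 0.264, 1.604, -0, 1.274, -0.037], TCP at [0.192, -0.647, 0.231] pointing down, gripper open.
Joint ranges: [-2.63, 2.63], [-0.94, 2.18], [0.31, 2.57], [-1.31, 4.45], [0, 2.66], [-2.55, 2.55]. Speed limits (rad/s): [2.57, 2.57, 3.14, 3.14, 3.14, 3.14].

### API

Orientations are given as a rotation vector (axis times angle).
In Python, from workcell import status, read_camera, workorder, masks_of gives the robot as it stands.
- The arm moves only by the tool drive_tool, never from a script. Its argument "rows" is a list of rows, each a list of 7 numbers: the turn, a rotation vector about the tool's x, y, z in degrees, then the shift along the tool's x, y, z in m, then the opening, from 0 (shut) to 1 (fully open). In form: [[ax, ay, az, tx, ty, tz, claw], ...]. A call has 1 to 8 rows; each row shifts and turns the commanded pose from where the row before left it, along the tool's axes as they then stand; what a row does not reach is not made up. A row lasts 1/12 s, in which the tool goes at most 41.7 mm and 7.16 degrees, less where a joint would pass 70% of its speed; a pose out of reach is approached as far as the arm can. A call is refused whole if a number of a shift passes 0.0417 or a number of a turn 7.16, either way. A call with a gripper value outside its range is refused whole. The fingers move at their own pace and stop on an object; "force" is the grip in N (left out, the last holds). Time passes only in rows, so rows that do not move let the fingers close. It gives the time, the measured TCP pose, the force, the opening and the grip force at its end, in the units of the state.
- status.read_state(): the state, without advancing time (a new reading comes with each control period).
- read_camera(name): name is "scene" or "top" or "wrist"; returns a dict with "color" (400x640x3 uint8, red, green, blue), "intrinsics" (3x3 intrinsics, pixels), "world_from_camera" (4x4, takes a point from camera to world coordinates); the wrist camera has in their place "mount" (4x4, takes a point from camera to tool coordinates, whose origin is the TCP and whose axes are the flange's). Camera axes: x right, y up, looking along -z (the intrinsics and any distortion apply to the point x, -y, -z); pixel columns grow to the right and rows downward; lengths in m; the calibration is good to about 2 mm. A picture is of the moment at which its call begins: read the wrist's pose just before it. There is no depth.
- workorder.finish_job(): hands the job in; it is judged then, once.
Trained networks look in a picture, given as the dict that the camera call returned (one of the last four; its "shot" number tells which), for a name from the list of things; names that differ only in an ending like _2 or _b are one class to them, and where a whole thing is asked for, a point or a joint stands for the part that bears it (a point fixed in the world has none). Each returns a list of dicts, best first, with "score" (0 to 1); they miss things now and then, are a little off and sometimes report something else, mostly with a low value. They report only what shows in the picture. A call takes as long as a camera call.
- masks_of(picture, name): "mask" (400x640 bool, what is visible of it) and "bbox" ([left, top, right, bottom] in pixels, round what is visible of it).
The state is a dict: "time": time; "q": joint angles; "joint_vel": joint speeds; "joint_torque": joint torques, N m; "tool_pos": TCP position; "tcp_rot": TCP orientation; "wrist_force": force on the tool from outside, world axes, zero at the start; "torque": the same for the moment, N m; "width": opening from 0.0 (shut) to 1.0 (fully open); "grip_force": force on a finger pad.
Only numpy, scipy, OpenCV 4.12 (cv2) and the standard library are available. Lean on these libraries where they do the work, as an engineer would, in place of code of your own. Each camera call takes 0.05 s, during which the arm holds its last target. There are 200 camera calls.

### The job

Set the four loose parts (ball bearing, brass union, valve spring, piston) upright on the four black pads of the wooden inspection strip, one in the middle of each pad, in order of height: the lowest part on the pad next to the upright steel end stop, the tallest on the pad farthest from it. Let go of everything, and do not knock or move the blue bottle.

Things in the scene. Friction and masses are not known exactly. Their poses are not given: they have to be found in the camera images.
- bearing: steel ball bearing lying flat, ring 47 mm outside diameter, 14 mm high (the lowest part); origin at the centre of its underside, z up its axis. Grip it across its outside
- union: small brass hexagonal union nut with a black rubber olive on top, 28 mm high (second lowest); stands on its hexagon, which is the lowest 9 mm and measures 26 mm across flats along its own x and 30 mm over the corners along its y; above it about 20 mm across. Origin at the centre of its underside, z up. Grip it low, on the hexagon
- spring: steel coil valve spring standing on end, 24 mm diameter, 40 mm high (second tallest), does not give when gripped; origin at the centre of its underside, z up its axis
- piston: grey used engine piston standing on its skirt, closed dark crown on top, 64 mm diameter (up to 67 mm at the pin boss), 51 mm high (the tallest); origin at the middle of its underside, the round body's axis 2 mm from it along the piston's own +x, z up
- pad_1: fixed flat round black rubber pad, 68 mm across and 3 mm thick, stuck on the wooden board; origin at the centre of its underside, on the board's top (10 mm above the bench), so a part on it stands 13 mm above the bench. The four pads lie in a straight row at 75 mm centres, in the order pad_1, pad_2, pad_3, pad_4 along the board; the numbers do not tell which end the stop is at
- pad_2: like the others: fixed flat round black rubber pad, 68 mm across and 3 mm thick, stuck on the wooden board; origin at the centre of its underside, on the board's top (10 mm above the bench), so a part on it stands 13 mm above the bench. The four pads lie in a straight row at 75 mm centres, in the order pad_1, pad_2, pad_3, pad_4 along the board; the numbers do not tell which end the stop is at
- pad_3: like the others: fixed flat round black rubber pad, 68 mm across and 3 mm thick, stuck on the wooden board; origin at the centre of its underside, on the board's top (10 mm above the bench), so a part on it stands 13 mm above the bench. The four pads lie in a straight row at 75 mm centres, in the order pad_1, pad_2, pad_3, pad_4 along the board; the numbers do not tell which end the stop is at
- pad_4: like the others: fixed flat round black rubber pad, 68 mm across and 3 mm thick, stuck on the wooden board; origin at the centre of its underside, on the board's top (10 mm above the bench), so a part on it stands 13 mm above the bench. The four pads lie in a straight row at 75 mm centres, in the order pad_1, pad_2, pad_3, pad_4 along the board; the numbers do not tell which end the stop is at
- end_stop: fixed dark steel end stop, an upright plate 70 mm wide across the board, 10 mm thick and 36 mm high on a 24 mm foot, on one end of the wooden board (370 x 86 x 10 mm), 55.5 mm beyond the centre of the nearest pad; at the other end of the board is only a flat steel eyelet ring, 20 mm across and 3 mm thick. Origin at the centre of its underside
- blue_bottle: blue plastic bottle with a red tip, 48 mm diameter, 195 mm high, standing loose on the bench right of the work; to be left alone. Origin at the centre of its underside

How it is judged:
By the outcome, as a careful person would: the job done as asked, in the order asked, and still so for the second after the job is handed in, with the robot touching nothing.
It also fails if it takes over 96 s, if anything falls off the work surface, if the arm or the gripper's body presses on something with over 40 N, if the wrist force passes 120 N, or if a joint passes its speed limit or range.

## Working session

There is one attempt and no reset: what is moved stays moved. The work goes in short steps, Python scripts to look and compute and a tool call to move; the robot and the scene stay as the last step left them, time stands still between calls to the robot, and variables do not carry over. Pictures are saved under pics/ and viewed, at most 14 in all, crops included, and the job is handed in when it is done.

Besides the shell and the picture viewer there is one more tool, called after "Call:" as name([rows], argument=value, ...), one row to a line, values as JSON. drive_tool: Moves the arm, as the interface text tells. Its arguments: {"type":"object","properties":{"rows":{"type":"array"},"force":{"type":"number"}},"required":["rows"]}

```bash
mkdir -p pics; ls; cat > h.py <<'E'
import numpy as np, cv2
from workcell import status, read_camera, workorder, masks_of
from scipy.spatial.transform import Rotation as R
def ray(p,uv,T=None):
    K=p["intrinsics"];T=p["world_from_camera"] if T is None else T
    d=np.array([(uv[0]-K[0][2])/K[0][0],-(uv[1]-K[1][2])/K[1][1],-1.0])
    T=np.array(T);return T[:3,3],T[:3,:3]@d
def at(p,uv,z,T=None):
    o,d=ray(p,uv,T);return o+d*(z-o[2])/d[2]
def proj(p,X,T=None):
    K=np.array(p["intrinsics"]);T=np.array(p["world_from_camera"] if T is None else T)
    c=T[:3,:3].T@(np.array(X)-T[:3,3]);return np.array([K[0,2]+K[0,0]*c[0]/-c[2],K[1,2]+K[1,1]*-c[1]/-c[2]])
def tool():
    s=status.read_state();T=np.eye(4);T[:3,3]=s["tool_pos"];T[:3,:3]=R.from_rotvec(s["tcp_rot"]).as_matrix();return T
def save(p,n): cv2.imwrite(f"pics/{n}.png",p["color"][:,:,::-1])
E
python3 - <<'E'
from h import *
s=status.read_state();print(s); print(tool().round(3))
for c in("top","scene"):
    p=read_camera(c);save(p,c+"0");print(c,{k:(np.array(v).round(3).tolist()) for k,v in p.items() if k!="color"})
    for n in("bearing","union","spring","piston","pad_1","end_stop","blue_bottle"):
        for m in masks_of(p,n)[:5]:
            ys,xs=np.nonzero(m["mask"]);print(n,round(m["score"],2),m["bbox"],xs.mean().round(1),ys.mean().round(1),len(xs))
E
```

```text
pics
{'time': 0.0, 'q': array([-1.31990129e+00,  2.64794001e-01,  1.60537704e+00, -2.14046346e-05,
        1.27370502e+00, -3.69008110e-02]), 'joint_vel': array([-0.00141992,  0.00072589,  0.00137658, -0.00151298,  0.00122029,
        0.00123346]), 'joint_torque': array([-2.47629441e-04, -5.15113342e+01, -3.67320693e+01, -7.91535695e-05,
        1.31642295e-02, -1.32959798e-05]), 'tool_pos': array([ 0.19139978, -0.64652835,  0.22993287]), 'tcp_rot': array([-3.10687670e+00, -4.50194651e-01,  4.14696786e-04]), 'wrist_force': array([-0.52572205, -0.5249738 , -0.16956555]), 'torque': array([ 0.00189223, -0.03100288, -0.00119734]), 'grip_force': 0.0, 'width': 0.9973431235561415}
[[ 0.959  0.284 -0.001  0.191]
 [ 0.284 -0.959  0.002 -0.647]
 [ 0.    -0.002 -1.     0.23 ]
 [ 0.     0.     0.     1.   ]]
top {'intrinsics': [[474.871, 0.0, 321.193], [0.0, 474.871, 197.322], [0.0, 0.0, 1.0]], 'world_from_camera': [[0.026, 0.998, -0.053, 0.484], [-0.999, 0.027, 0.016, -0.026], [0.018, 0.052, 0.998, 1.306], [0.0, 0.0, 0.0, 1.0]], 'shot': 1}
bearing 0.63 [328.2, 233.0, 351.0, 250.2] 338.5 242.9 2
[... 457 characters left out ...]
9
scene {'intrinsics': [[460.45, 0.0, 324.757], [0.0, 460.45, 202.213], [0.0, 0.0, 1.0]], 'world_from_camera': [[-0.792, 0.337, -0.509, -0.192], [-0.611, -0.449, 0.652, 0.908], [-0.009, 0.828, 0.561, 0.869], [0.0, 0.0, 0.0, 1.0]], 'shot': 2}
bearing 0.67 [361.0, 214.1, 371.7, 227.1] 365.0 218.7 143
union 0.64 [269.8, 279.4, 282.4, 291.5] 274.2 285.6 94
piston 0.77 [373.4, 169.2, 392.6, 194.1] 383.6 181.8 377
pad_1 0.73 [280.6, 218.1, 300.1, 229.7] 287.9 223.2 204
pad_1 0.72 [296.2, 207.3, 315.7, 219.1] 303.9 212.1 194
pad_1 0.69 [323.5, 190.5, 342.2, 198.7] 331.7 191.7 189
end_stop 0.67 [334.5, 170.5, 352.1, 191.2] 341.3 181.0 207
blue_bottle 0.61 [353.5, 117.9, 371.2, 167.1] 359.5 146.3 521
```

```bash
python3 - <<'E'
import cv2
a=cv2.imread("pics/top0.png");cv2.imwrite("pics/top0c.png",cv2.resize(a[130:290,170:490],None,fx=2.5,fy=2.5,interpolation=cv2.INTER_CUBIC))
a=cv2.imread("pics/scene0.png");cv2.imwrite("pics/scene0c.png",cv2.resize(a[100:320,220:420],None,fx=2.7,fy=2.7,interpolation=cv2.INTER_CUBIC))
E
```

```text
(no output)
```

View pics/top0c.png

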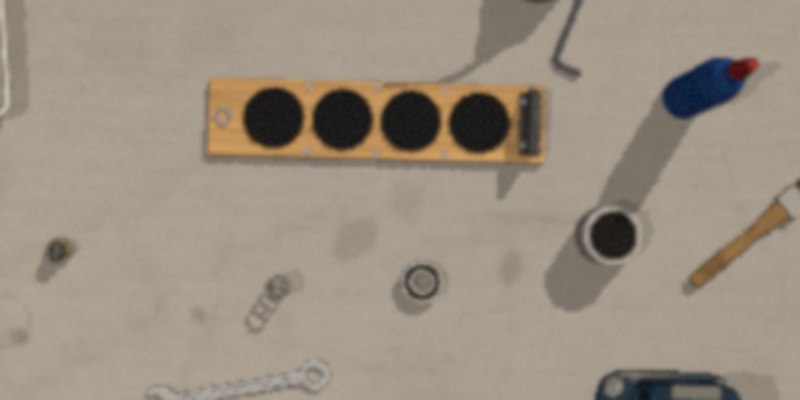

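View pics/scene0c.png

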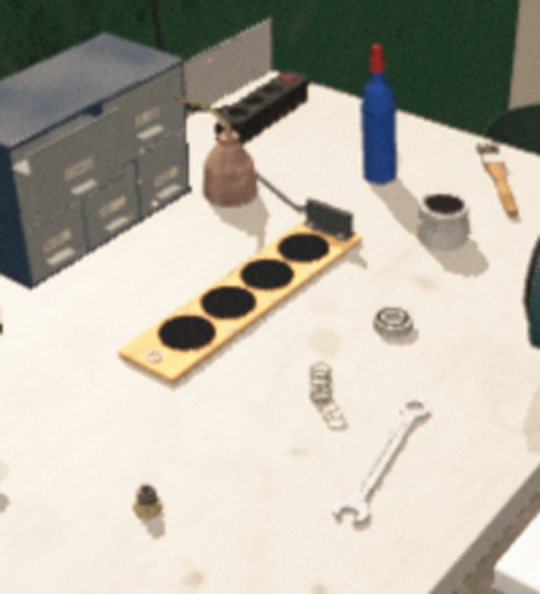

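The top view shows the stop at the right (−y) end of the board. The pads are at about (279,177), (307,178), (334,178) and (362,179). The piston is near (414,224), the bearing (339,243), the spring (281,245) and the union (193,230). The scene view confirms all four parts stand upright. It also shows a copper oil can behind the board, well clear of it.

```bash
python3 - <<'E'
from h import *
t=read_camera("top")
for n,uv,z in [("pad4",(279.2,176.8),.013),("pad3",(306.8,177.6),.013),("pad2",(334.4,178),.013),("pad1",(361.6,178.8),.013),("piston crown",(415.2,223.8),.051),("bearing",(338.8,242.8),.014),("spring",(281,245),.02),("union",(193.3,229.8),.015),("bottle base",(443,171),0)]:
    print(n,at(t,uv,z).round(4))
s=read_camera("scene")
f=lambda x,y:(220+x/2.7,100+y/2.7)
for n,uv,z in [("pad",f(187,332),.013),("pad",f(304,247),.013),("piston",f(444,204),.051),("bearing",f(393,318),.014),("spring",f(321,385),.02),("union",f(147,500),.015),("bottle",f(380,172),0)]:
    print(n,at(s,uv,z).round(4))
w=read_camera("wrist");print(w["mount"].round(4).tolist(),w["intrinsics"])
T=tool()@w["mount"];save(w,"w0")
for n in("piston","bearing","blue_bottle"):
    for m in masks_of(w,n)[:1]:print(n,m["score"],m["bbox"])
E
```

```text
pad4 [0.6047 0.0686 0.013 ]
pad3 [ 0.6046 -0.0067  0.013 ]
pad2 [ 0.6056 -0.0821  0.013 ]
pad1 [ 0.6055 -0.1566  0.013 ]
piston crown [ 0.4863 -0.2975  0.051 ]
bearing [ 0.4295 -0.0984  0.014 ]
spring [0.4198 0.0576 0.02  ]
union [0.4545 0.2956 0.015 ]
bottle base [ 0.6347 -0.3836  0.    ]
pad [0.6029 0.0703 0.013 ]
pad [ 0.6032 -0.155   0.013 ]
piston [ 0.4854 -0.2962  0.051 ]
bearing [ 0.4278 -0.0937  0.014 ]
spring [0.4178 0.0622 0.02  ]
union [0.4522 0.3003 0.015 ]
bottle [ 0.6466 -0.3927  0.    ]
[[-0.0008, 0.9595, 0.2817, 0.0722], [1.0, 0.0006, 0.0009, -0.0005], [0.0007, 0.2817, -0.9595, -0.142], [0.0, 0.0, 0.0, 1.0]] [[348.14801031   0.         323.63409072]
 [  0.         348.14801031 201.143007  ]
 [  0.           0.           1.        ]]
```

Both cameras agree within a few mm, and the pad spacing comes out at 75 mm as it should. I'll close the jaws across the board (along world x), so I turn the tool first.

Call:
drive_tool([
  [0,0,-7.1,0,0,0,1],
  [0,0,-7.1,0,0,0,1],
  [0,0,-7.1,0,0,0,1],
  [0,0,-7.1,0,0,0,1],
  [0,0,-7.1,0,0,0,1],
  [0,0,-7.1,0,0,0,1],
  [0,0,-7.1,0,0,0,1],
  [0,0,-7.1,0,0,0,1],
], force=40)

```text
time: 1.77
tool_pos: [0.1916, -0.6472, 0.2313]
tcp_rot: [2.515, 1.883, -0.0]
wrist_force: [-0.3, 0.5, 0.2]
width: 1.001
grip_force: 0.0
```

Call:
drive_tool([
  [0,0,-5.57,0,0,0,1],
  [0,0,-5.57,0,0,0,1],
  [0,0,-5.57,0,0,0,1],
  [0,0,0,0.03,0.025,0,1],
  [0,0,0,0.03,0.025,0,1],
  [0,0,0,0.03,0.025,0,1],
  [0,0,0,0.03,0.025,0,1],
  [0,0,0,0.03,0.025,0,1],
])

```text
time: 2.43
tool_pos: [0.3173, -0.4959, 0.2314]
tcp_rot: [2.222, 2.22, 0.0]
wrist_force: [1.5, -0.2, 0.2]
width: 0.999
grip_force: 0.0
```

Call:
drive_tool([
  [0,0,0,0.033,0.028,0,1],
  [0,0,0,0.033,0.028,0,1],
  [0,0,0,0.033,0.028,0.015,1],
  [0,0,0,0.033,0.028,0.02,1],
  [0,0,0,0.033,0.028,0.02,1],
  [0,0,0,0.033,0.028,0.02,1],
  [0,0,0,0,0,0,1],
])

```text
time: 3.02
tool_pos: [0.4708, -0.3107, 0.1613]
tcp_rot: [-2.212, -2.222, -0.003]
wrist_force: [-0.4, 0.2, -0.2]
width: 1.0
grip_force: 0.0
```

```bash
cat > wr.py <<'E'
import sys
from h import *
# name, z of seen centre, picture name
P=tool(); w=read_camera("wrist");T=P@w["mount"];save(w,sys.argv[1]);print(P.round(4).tolist())
for a in sys.argv[2:]:
    n,z=a.split(":")
    for m in masks_of(w,n)[:4]:
        ys,xs=np.nonzero(m["mask"]);b=m["bbox"]
        print(n,round(m["score"],2),np.round(b),"mask",at(w,(xs.mean(),ys.mean()),float(z),T).round(4),"box",at(w,((b[0]+b[2])/2,(b[1]+b[3])/2),float(z),T).round(4))
E
python3 wr.py w1 piston:.03 bearing:.014 pad_1:.013
```

```text
[[-0.0049, 1.0, -0.0031, 0.4708], [1.0, 0.0049, 0.006, -0.3107], [0.006, -0.003, -1.0, 0.1613], [0.0, 0.0, 0.0, 1.0]]
piston 0.72 [304. 132. 389. 222.] mask [ 0.487  -0.2983  0.03  ] box [ 0.489  -0.2975  0.03  ]
bearing 0.18 [450.  49. 571.  82.] mask [ 0.6113 -0.2111  0.014 ] box [ 0.6157 -0.2118  0.014 ]
pad_1 0.8 [466.   0. 550.  36.] mask [ 0.6058 -0.1757  0.013 ] box [ 0.6092 -0.1781  0.013 ]
```

View pics/w1.png

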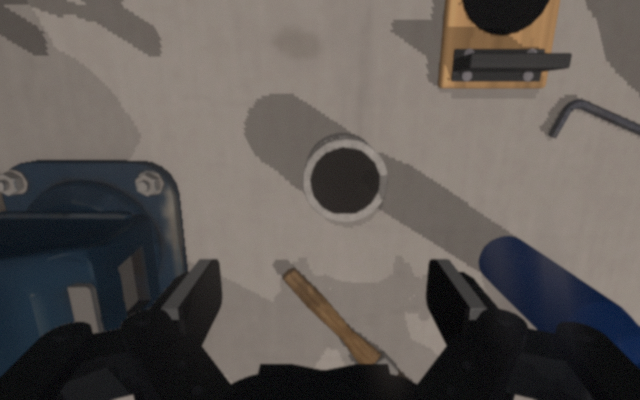

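The piston's crown is centred near (345,181). A blue machine fills the lower left, and the bottle is at the right edge (480–640, 240–360). I'll check the clearances and refine the piston position.

```bash
python3 - <<'E'
from h import *
P=tool();print(status.read_state()["time"],P[:3,3],status.read_state()["tcp_rot"]);w=read_camera("wrist");T=P@w["mount"]
g=cv2.cvtColor(w["color"],cv2.COLOR_RGB2GRAY)
m=(g<60).astype(np.uint8);n,l,st,c=cv2.connectedComponentsWithStats(m[:250])
for i in range(1,n):
    if st[i,4]>800: print(st[i],c[i],at(w,c[i],.051,T).round(4))
for uv in[(180,170),(187,280),(480,250)]:
  for z in(0,.05,.1): print(uv,z,at(w,uv,z,T).round(3))
s=read_camera("scene")
for uv in[(415,190),(415,215),(418,228)]:
  for z in(0,.05): print("scene",uv,z,at(s,uv,z).round(3))
E
```

```text
3.2167 [ 0.46946902 -0.31785936  0.16581642] [ 2.22042301e+00  2.22099598e+00 -6.69358941e-04]
[ 466    0   75   24 1237] [501.18350849   9.11560226] [ 0.5874 -0.1886  0.051 ]
[ 452   38  117   31 2738] [503.76844412  51.92585829] [ 0.5929 -0.2149  0.051 ]
[ 313  136   67   65 3366] [345.77956031 168.52049911] [ 0.4865 -0.2955  0.051 ]
[    0   151   188    99 15048] [ 86.34323498 203.98365231] [ 0.2871 -0.3231  0.051 ]
[ 479  225   72   25 1150] [509.70521739 239.78608696] [ 0.6177 -0.3531  0.051 ]
(180, 170) 0 [ 0.341 -0.307  0.   ]
(180, 170) 0.05 [ 0.362 -0.297  0.05 ]
(180, 170) 0.1 [ 0.383 -0.287  0.1  ]
(187, 280) 0 [ 0.335 -0.417  0.   ]
(187, 280) 0.05 [ 0.357 -0.389  0.05 ]
(187, 280) 0.1 [ 0.379 -0.361  0.1  ]
(480, 250) 0 [ 0.62  -0.385  0.   ]
(480, 250) 0.05 [ 0.596 -0.362  0.05 ]
(480, 250) 0.1 [ 0.571 -0.34   0.1  ]
scene (415, 190) 0 [ 0.391 -0.351  0.   ]
scene (415, 190) 0.05 [ 0.357 -0.278  0.05 ]
scene (415, 215) 0 [ 0.319 -0.218  0.   ]
scene (415, 215) 0.05 [ 0.29  -0.153  0.05 ]
scene (418, 228) 0 [ 0.279 -0.163  0.   ]
scene (418, 228) 0.05 [ 0.252 -0.101  0.05 ]
```

View pics/scene0.png

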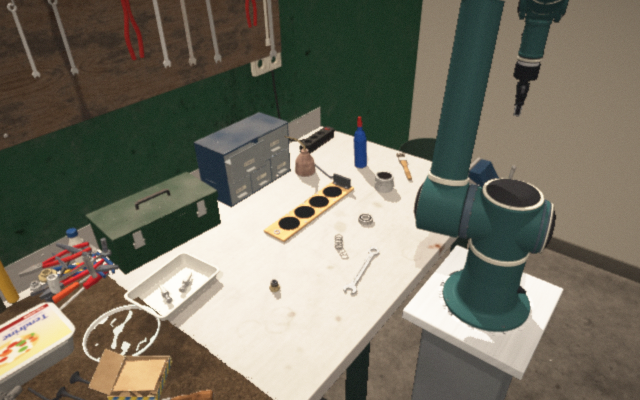

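Call:
drive_tool([
  [0,0,0,0.0105,0.008,0,1],
  [0,0,0,0.0105,0.008,0.01,1],
  [0,0,0,0,0,0.03,1],
  [0,0,0,0,0,0.03,1],
  [0,0,0,0,0,0.03,1],
  [0,0,0,0,0,0.025,1],
  [0,0,0,0,0,0.01,1],
  [0,0,0,0,0,0,1],
])

```text
time: 3.98
tool_pos: [0.4831, -0.2941, 0.0267]
tcp_rot: [-2.217, -2.216, 0.002]
wrist_force: [0.2, -0.5, -0.3]
width: 1.0
grip_force: 0.0
```

Call:
drive_tool([
  [0,0,0,-0.0025,0.003,0.012,1],
  [0,0,0,0,0,0.011,1],
  [0,0,0,0,0,0,1],
  [0,0,0,0,0,0,0.5],
  [0,0,0,0,0,0,0.5],
  [0,0,0,0,0,0,0.5],
  [0,0,0,0,0,0,0.5],
  [0,0,0,0,0,0,0.5],
], force=40)

```text
time: 4.65
tool_pos: [0.489, -0.2992, 0.0082]
tcp_rot: [2.22, 2.22, 0.0]
wrist_force: [-0.0, -0.1, 4.4]
width: 0.743
grip_force: 44.8
```

Call:
drive_tool([
  [0,0,0,0,0,-0.01,0.5],
  [0,0,0,0,0,-0.03,0.5],
  [0,0,0,0,0,-0.035,0.5],
  [0,0,0,0,0,-0.03,0.5],
  [0,0,0,0.025,0.008,-0.01,0.5],
  [0,0,0,0.03,0.01,0,0.5],
  [0,0,0,0.03,0.01,0,0.5],
  [0,0,0,0.03,0.01,0,0.5],
])

```text
time: 5.32
tool_pos: [0.5263, -0.1825, 0.1229]
tcp_rot: [2.222, 2.22, 0.001]
wrist_force: [0.8, -0.0, -3.9]
width: 0.737
grip_force: 45.7
```

Call:
drive_tool([
  [0,0,0,0.032,0.01,0,0.5],
  [0,0,0,0.032,0.01,0,0.5],
  [0,0,0,0.032,0.01,0,0.5],
  [0,0,0,0.032,0.01,0,0.5],
  [0,0,0,0.032,0.01,0,0.5],
  [0,0,0,0.032,0.01,0,0.5],
  [0,0,0,0.02,0.005,0,0.5],
  [0,0,0,0,0,0,0.5],
])

```text
time: 5.98
tool_pos: [0.5918, 0.0326, 0.1223]
tcp_rot: [-2.217, -2.225, -0.003]
wrist_force: [-0.4, 0.2, -3.0]
width: 0.739
grip_force: 45.6
```

```bash
python3 wr.py w2 piston:.06 pad_1:.013; python3 -c "
from h import *
print(tool()[:3,3],status.read_state()['width'])"
```

```text
[[-0.0036, 1.0, 0.0003, 0.5918], [1.0, 0.0036, 0.002, 0.0326], [0.002, 0.0003, -1.0, 0.1223], [0.0, 0.0, 0.0, 1.0]]
piston 0.9 [230. 190. 419. 368.] mask [ 0.5923 -0.0141  0.06  ] box [ 0.5927 -0.0078  0.06  ]
pad_1 0.79 [296. 104. 388. 197.] mask [0.6056 0.0713 0.013 ] box [0.6053 0.0695 0.013 ]
[0.59064811 0.02828241 0.12188683] 0.7351750708820077
```

View pics/w2.png

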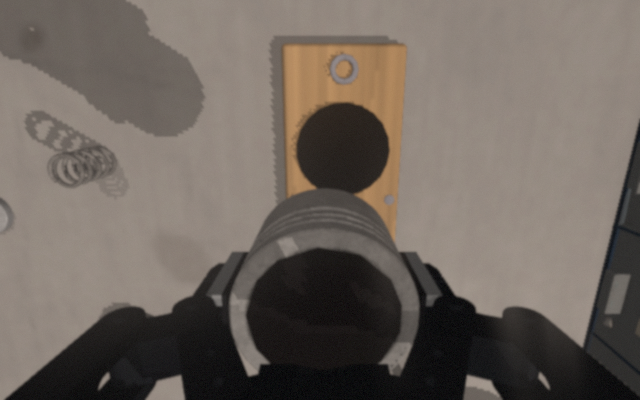

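```bash
python3 - <<'E'
from h import *
P=tool();w=read_camera("wrist");T=P@w["mount"];print(P[:3,3])
m=masks_of(w,"piston")[0];print(m["bbox"])
for y in(-.003,0,.003,.006):
    c=P[:3,3]+np.array([0,y,.043])
    print(y,[proj(w,c+np.array([32e-3*np.cos(a),32e-3*np.sin(a),0]),T).round(0).tolist() for a in(0,np.pi/2,np.pi)])
m=masks_of(w,"pad_1")[0]["mask"].astype(np.uint8)
e=cv2.minEnclosingCircle(max(cv2.findContours(m,0,2)[0],key=len));print(e,at(w,e[0],.013,T))
save(w,"w3")
E
```

```text
[0.59064811 0.02828241 0.12188683]
[228.3, 187.4, 423.9, 371.3]
-0.003 [[418.0, 334.0], [322.0, 246.0], [226.0, 334.0]]
0 [[419.0, 327.0], [322.0, 236.0], [226.0, 326.0]]
0.003 [[420.0, 319.0], [322.0, 227.0], [225.0, 318.0]]
0.006 [[420.0, 311.0], [322.0, 218.0], [224.0, 311.0]]
((344.2862548828125, 142.7137451171875), 47.40058135986328) [0.60564357 0.07055618 0.013     ]
```

Call:
drive_tool([
  [0,0,0,0.02,0.0075,0,0.5],
  [0,0,0,0.02,0.007,0,0.5],
  [0,0,0,0,0,0.025,0.5],
  [0,0,0,0,0,0.03,0.5],
  [0,0,0,0,0,0.025,0.5],
  [0,0,0,0,0,0.008,0.5],
  [0,0,0,0,0,0,0.5],
  [0,0,0,0,0,0,0.5],
])

```text
time: 6.95
tool_pos: [0.6059, 0.0676, 0.0344]
tcp_rot: [-2.222, -2.22, 0.001]
wrist_force: [0.3, 0.5, -2.2]
width: 0.741
grip_force: 45.5
```

Call:
drive_tool([
  [0,0,0,0,0,0.008,0.5],
  [0,0,0,0,0,0.004,0.5],
  [0,0,0,0,0,0.001,0.5],
  [0,0,0,0,0,0,0.5],
  [0,0,0,0,0,0,1],
  [0,0,0,0,0,0,1],
  [0,0,0,0,0,0,1],
  [0,0,0,0,0,0,1],
])

```text
time: 7.62
tool_pos: [0.6067, 0.0685, 0.022]
tcp_rot: [2.221, 2.221, 0.002]
wrist_force: [0.1, 0.8, 0.3]
width: 1.0
grip_force: 0.0
```

Call:
drive_tool([
  [0,0,0,0,0,-0.015,1],
  [0,0,0,0,0,-0.03,1],
  [0,0,0,0,0,-0.04,1],
  [0,0,0,-0.005,-0.02,-0.03,1],
  [0,0,0,-0.005,-0.035,0,1],
  [0,0,0,0,-0.04,0,1],
  [0,0,0,0,-0.04,0,1],
  [0,0,0,0,-0.035,0,1],
])

```text
time: 8.28
tool_pos: [0.4338, 0.0582, 0.1364]
tcp_rot: [2.222, 2.221, 0.0]
wrist_force: [-0.1, 0.3, 0.0]
width: 1.002
grip_force: 0.0
```

Call:
drive_tool([
  [0,0,0,-0.01,-0.015,0,1],
  [0,0,0,0,0,0,1],
  [0,0,0,0,0,0,1],
])

```text
time: 8.53
tool_pos: [0.4209, 0.0483, 0.1368]
tcp_rot: [2.221, 2.22, 0.003]
wrist_force: [0.4, 0.5, -0.1]
width: 1.002
grip_force: 0.0
```

```bash
python3 - <<'E'
from h import *
P=tool();w=read_camera("wrist");T=P@w["mount"];print(P[:3,3]);save(w,"w4")
m=masks_of(w,"spring")
for k in m[:2]:
    ys,xs=np.nonzero(k["mask"]);print(k["score"],k["bbox"],at(w,(xs.mean(),ys.mean()),.02,T))
t=read_camera("top");save(t,"t4")
for k in masks_of(t,"piston")[:1]:
    b=k["bbox"];ys,xs=np.nonzero(k["mask"]);print(k["bbox"],at(t,(xs.mean(),ys.mean()),.04))
g=t["color"][160:195,262:296,::-1];cv2.imwrite("pics/v4.png",np.vstack([cv2.resize(g,(400,400)),cv2.resize(w["color"][:,:,::-1],(400,250))]))
E
```

```text
[0.42090228 0.04828163 0.13683195]
0.72 [305.0, 164.7, 340.8, 207.2] [0.42192901 0.05763909 0.02      ]
[264.3, 164.8, 293.1, 189.4] [0.60511427 0.06983224 0.04      ]
```

View pics/v4.png

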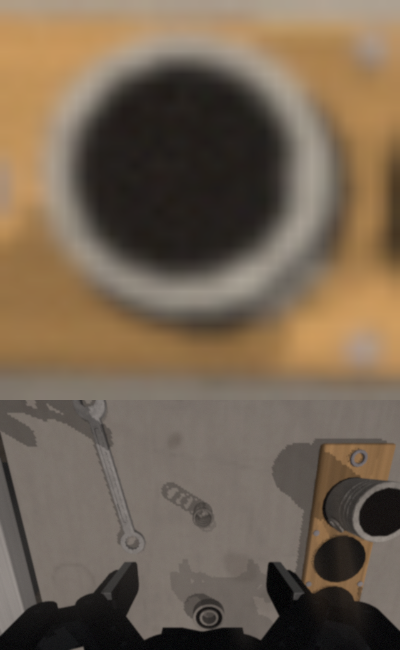

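The piston stands centred on the far pad, at (0.605, 0.070). The spring is next, upright near (323,186) in the wrist image, at about (0.4205, 0.058).

Call:
drive_tool([
  [0,0,0,0.0095,0,0.01,0.55],
  [0,0,0,0,0,0.025,0.55],
  [0,0,0,0,0,0.025,0.55],
  [0,0,0,0,0,0.025,0.55],
  [0,0,0,0,0,0.025,0.55],
  [0,0,0,0,0,0.015,0.55],
  [0,0,0,0,0,0.006,0.55],
  [0,0,0,0,0,0,0.55],
])

```text
time: 9.4
tool_pos: [0.4192, 0.0582, 0.0029]
tcp_rot: [-2.219, -2.219, 0.006]
wrist_force: [-0.8, 0.1, 0.0]
width: 0.546
grip_force: 0.0
```

Call:
drive_tool([
  [0,0,0,0,0,0,0.55],
  [0,0,0,0,0,0,0.1],
  [0,0,0,0,0,0,0.1],
  [0,0,0,0,0,0,0.1],
  [0,0,0,0,0,0,0.1],
  [0,0,0,0,0,0,0.1],
  [0,0,0,0,0,0,0.1],
], force=30)

```text
time: 9.98
tool_pos: [0.4225, 0.058, 0.0065]
tcp_rot: [2.22, 2.22, 0.004]
wrist_force: [0.5, 0.7, 6.7]
width: 0.269
grip_force: 29.7
```

Call:
drive_tool([
  [0,0,0,0,0,-0.01,0.1],
  [0,0,0,0,0,-0.03,0.1],
  [0,0,0,0,0,-0.035,0.1],
  [0,0,0,-0.007,0.02,-0.03,0.1],
  [0,0,0,-0.012,0.035,-0.01,0.1],
  [0,0,0,-0.012,0.035,0,0.1],
  [0,0,0,-0.012,0.035,0,0.1],
  [0,0,0,-0.012,0.035,0,0.1],
])

```text
time: 10.65
tool_pos: [0.5821, 0.0021, 0.1213]
tcp_rot: [2.221, 2.221, 0.001]
wrist_force: [-1.0, 0.3, -0.5]
width: 0.265
grip_force: 29.6
```

Call:
drive_tool([
  [0,0,0,-0.008,0.02,0,0.1],
  [0,0,0,0,0,0,0.1],
  [0,0,0,0,0,0,0.1],
  [0,0,0,0,0,0,0.1],
])

```text
time: 10.98
tool_pos: [0.5994, -0.005, 0.1197]
tcp_rot: [-2.22, -2.22, 0.002]
wrist_force: [0.5, -0.1, -0.5]
width: 0.272
grip_force: 29.7
```

```bash
python3 - <<'E'
from h import *
P=tool();w=read_camera("wrist");T=P@w["mount"];print(P.round(4).tolist(),status.read_state()["width"]);save(w,"w5")
for k in masks_of(w,"spring")[:1]: print(k["score"],k["bbox"])
for y in(-.003,0,.003):
    for z in(.034,-.006):
        c=P[:3,3]+np.array([0,y,z]);print(y,z,[proj(w,c+np.array([12e-3*np.cos(a),12e-3*np.sin(a),0]),T).round(0).tolist() for a in(0,np.pi/2,np.pi,-np.pi/2)])
cv2.imwrite("pics/v5.png",cv2.resize(w["color"][200:400,220:430,::-1],None,fx=2.5,fy=2.5))
for k in masks_of(w,"pad_1")[:3]:
    e=cv2.minEnclosingCircle(max(cv2.findContours(k["mask"].astype(np.uint8),0,2)[0],key=len));print(k["score"],e,at(w,e[0],.013,T))
E
```

```text
[[0.0003, 1.0, -0.0025, 0.5994], [1.0, -0.0003, 0.0003, -0.005], [0.0003, -0.0025, -1.0, 0.1197], [0.0, 0.0, 0.0, 1.0]] 0.26881953298124067
0.82 [288.7, 234.5, 353.7, 331.8]
-0.003 0.034 [[356.0, 318.0], [322.0, 288.0], [289.0, 318.0], [322.0, 346.0]]
-0.003 -0.006 [[348.0, 266.0], [323.0, 243.0], [297.0, 266.0], [323.0, 289.0]]
0 0.034 [[356.0, 311.0], [322.0, 280.0], [289.0, 310.0], [322.0, 339.0]]
0 -0.006 [[349.0, 261.0], [323.0, 237.0], [297.0, 261.0], [323.0, 284.0]]
0.003 0.034 [[356.0, 303.0], [322.0, 272.0], [288.0, 303.0], [322.0, 332.0]]
0.003 -0.006 [[349.0, 255.0], [323.0, 230.0], [297.0, 255.0], [323.0, 278.0]]
0.76 ((331.9603576660156, 200.3081817626953), 45.4683837890625) [ 0.60572055 -0.00498602  0.013     ]
0.73 ((323.5, 310.0), 21.708393096923828) [ 0.59932067 -0.09855005  0.013     ]
0.63 ((328.0, 353.5), 36.0174560546875) [ 0.60311289 -0.14112598  0.013     ]
```

View pics/v5.png

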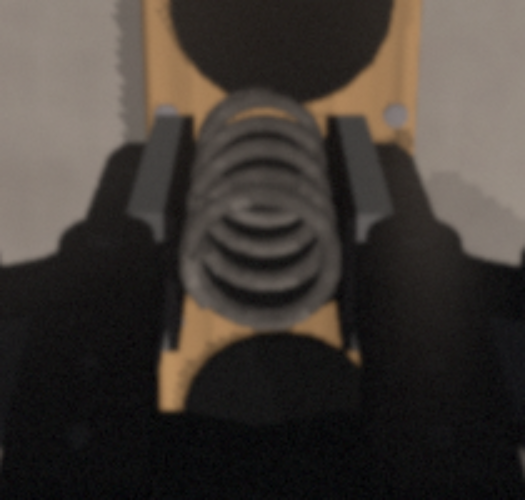

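The spring is held upright, about 2 mm ahead of the tool centre. Pad 3 is at (0.6057, −0.005).

Call:
drive_tool([
  [0,0,0,-0.002,0.0055,0,0.1],
  [0,0,0,0,0,0.025,0.1],
  [0,0,0,0,0,0.03,0.1],
  [0,0,0,0,0,0.025,0.1],
  [0,0,0,0,0,0.013,0.1],
  [0,0,0,0,0,0,0.1],
  [0,0,0,0,0,0,0.1],
])

```text
time: 11.72
tool_pos: [0.6059, -0.007, 0.0269]
tcp_rot: [-2.22, -2.221, 0.002]
wrist_force: [0.1, 0.2, -0.8]
width: 0.275
grip_force: 29.7
```

Call:
drive_tool([
  [0,0,0,0,0,0.0045,0.1],
  [0,0,0,0,0,0.002,0.1],
  [0,0,0,0,0,0,0.1],
  [0,0,0,0,0,0,0.6],
  [0,0,0,0,0,0,0.6],
  [0,0,0,0,0,0,0.6],
  [0,0,0,0,0,0,0.6],
])

```text
time: 12.3
tool_pos: [0.6067, -0.0072, 0.0212]
tcp_rot: [2.221, 2.221, 0.001]
wrist_force: [-0.1, -0.5, -1.6]
width: 0.6
grip_force: 0.0
```

Call:
drive_tool([
  [0,0,0,0,0,-0.015,0.6],
  [0,0,0,0,0,-0.03,0.6],
  [0,0,0,0,0,-0.035,0.8],
  [0,0,0,-0.012,-0.025,-0.025,1],
  [0,0,0,-0.018,-0.035,0,1],
  [0,0,0,-0.018,-0.035,0,1],
  [0,0,0,-0.018,-0.035,0,1],
  [0,0,0,-0.018,-0.035,0,1],
])

```text
time: 12.97
tool_pos: [0.44, -0.0916, 0.126]
tcp_rot: [2.22, 2.222, 0.0]
wrist_force: [-0.1, -1.1, 0.2]
width: 1.0
grip_force: 0.0
```

Call:
drive_tool([
  [0,0,0,-0.006,-0.012,0,1],
  [0,0,0,0,0,0,1],
  [0,0,0,0,0,0,1],
  [0,0,0,0,0,0,1],
])

```text
time: 13.3
tool_pos: [0.4309, -0.0972, 0.1264]
tcp_rot: [2.22, 2.22, 0.002]
wrist_force: [1.0, -0.5, 0.0]
width: 1.001
grip_force: 0.0
```

```bash
python3 - <<'E'
from h import *
P=tool();w=read_camera("wrist");T=P@w["mount"];print(P.round(4).tolist());save(w,"w6")
for k in masks_of(w,"bearing")[:2]:
    b=k["bbox"];ys,xs=np.nonzero(k["mask"]);e=cv2.minEnclosingCircle(max(cv2.findContours(k["mask"].astype(np.uint8),0,2)[0],key=len))
    print(k["score"],b,e,at(w,(xs.mean(),ys.mean()),.008,T),at(w,e[0],.01,T))
t=read_camera("top");save(t,"t6")
for n in("piston","spring"):
  for k in masks_of(t,n)[:2]:
    ys,xs=np.nonzero(k["mask"]);print(n,k["score"],k["bbox"],at(t,(xs.mean(),ys.mean()),.035))
cv2.imwrite("pics/v6.png",np.vstack([cv2.resize(t["color"][150:230,250:394,::-1],(640,356)),cv2.resize(w["color"][:,:,::-1],(384,240)) if 0 else cv2.copyMakeBorder(cv2.resize(w["color"][:,:,::-1],(384,240)),0,0,0,256,0)]))
E
```

```text
[[0.0002, 1.0, 0.0022, 0.4309], [1.0, -0.0002, -0.0002, -0.0972], [-0.0002, 0.0022, -1.0, 0.1264], [0.0, 0.0, 0.0, 1.0]]
0.6 [290.2, 165.7, 354.5, 227.4] ((322.7442932128906, 195.1797332763672), 31.454586029052734) [ 0.43050394 -0.09657183  0.008     ] [ 0.43087709 -0.09585114  0.01      ]
piston 0.76 [262.9, 161.3, 290.9, 188.6] [0.60613199 0.07051566 0.035     ]
piston 0.51 [319.9, 163.9, 347.8, 191.5] [ 0.60403919 -0.08019369  0.035     ]
spring 0.51 [303.1, 171.4, 310.3, 184.2] [ 0.61123379 -0.00656642  0.035     ]
```

View pics/v6.png

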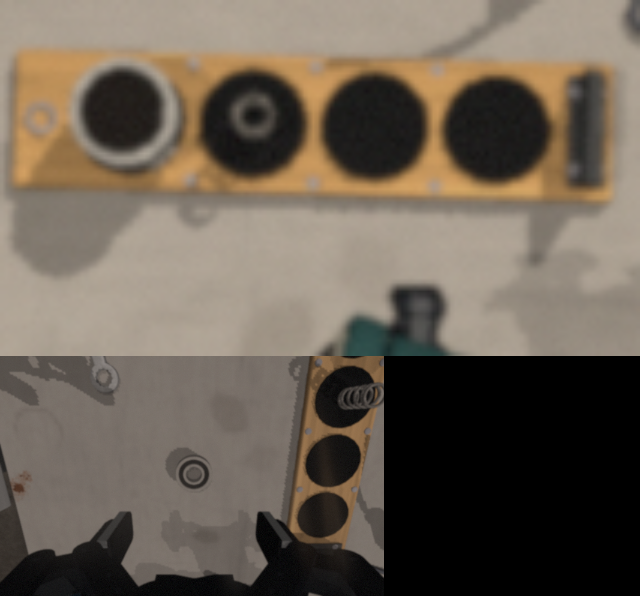

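Call:
drive_tool([
  [0,0,0,0.001,0,0.02,0.9],
  [0,0,0,0,0,0.03,0.9],
  [0,0,0,0,0,0.03,0.9],
  [0,0,0,0,0,0.025,0.9],
  [0,0,0,0,0,0.015,0.9],
  [0,0,0,0,0,0.006,0.9],
  [0,0,0,0,0,0,0.9],
  [0,0,0,0,0,0,0.9],
])

```text
time: 14.22
tool_pos: [0.43, -0.0961, -0.0001]
tcp_rot: [-2.221, -2.222, 0.0]
wrist_force: [-0.2, -0.0, -0.2]
width: 0.899
grip_force: 0.0
```

Call:
drive_tool([
  [0,0,0,0,0,0,0.9],
  [0,0,0,0,0,0,0.35],
  [0,0,0,0,0,0,0.35],
  [0,0,0,0,0,0,0.35],
  [0,0,0,0,0,0,0.35],
  [0,0,0,0,0,0,0.35],
  [0,0,0,0,0,0,0.35],
], force=40)

```text
time: 14.8
tool_pos: [0.4304, -0.0964, 0.0011]
tcp_rot: [2.22, 2.22, 0.001]
wrist_force: [-1.9, 0.7, 6.3]
width: 0.531
grip_force: 40.3
```

Call:
drive_tool([
  [0,0,0,0,0,-0.01,0.35],
  [0,0,0,0,0,-0.03,0.35],
  [0,0,0,0,0,-0.035,0.35],
  [0,0,0,-0.007,0.02,-0.03,0.35],
  [0,0,0,-0.012,0.035,-0.015,0.35],
  [0,0,0,-0.012,0.035,0,0.35],
  [0,0,0,-0.012,0.035,0,0.35],
  [0,0,0,-0.01,0.03,0,0.35],
])

```text
time: 15.47
tool_pos: [0.5869, -0.1501, 0.1215]
tcp_rot: [2.22, 2.219, 0.002]
wrist_force: [0.1, 0.5, -0.8]
width: 0.528
grip_force: 41.7
```

Call:
drive_tool([
  [0,0,0,-0.006,0.02,0,0.35],
  [0,0,0,0,0,0,0.35],
  [0,0,0,0,0,0,0.35],
  [0,0,0,0,0,0,0.35],
])

```text
time: 15.8
tool_pos: [0.6032, -0.1548, 0.1194]
tcp_rot: [-2.22, -2.22, 0.001]
wrist_force: [-0.6, 0.7, -0.6]
width: 0.524
grip_force: 41.7
```

```bash
python3 - <<'E'
from h import *
P=tool();w=read_camera("wrist");T=P@w["mount"];print(P.round(4).tolist(),status.read_state()["width"]);save(w,"w7")
for k in masks_of(w,"bearing")[:1]: print(k["score"],k["bbox"])
for y in(-.003,0,.003):
    for z in(.013,-.001):
        c=P[:3,3]+np.array([0,y,z]);print(y,z,[proj(w,c+np.array([23.5e-3*np.cos(a),23.5e-3*np.sin(a),0]),T).round(0).tolist() for a in(0,np.pi/2,np.pi,-np.pi/2)])
for k in masks_of(w,"pad_1")[:3]:
    e=cv2.minEnclosingCircle(max(cv2.findContours(k["mask"].astype(np.uint8),0,2)[0],key=len));print(k["score"],e,at(w,e[0],.013,T))
t=read_camera("top");print("spring top",at(t,(307.2,176.1),.053))
cv2.imwrite("pics/v7.png",w["color"][:,:,::-1])
E
```

```text
[[0.0, 1.0, -0.0018, 0.6032], [1.0, -0.0, 0.0006, -0.1548], [0.0006, -0.0018, -1.0, 0.1194], [0.0, 0.0, 0.0, 1.0]] 0.5322645398758175
0.74 [268.3, 219.9, 379.7, 328.5]
-0.003 0.013 [[379.0, 287.0], [323.0, 235.0], [266.0, 287.0], [323.0, 335.0]]
-0.003 -0.001 [[374.0, 271.0], [323.0, 223.0], [271.0, 271.0], [323.0, 316.0]]
0 0.013 [[379.0, 281.0], [323.0, 228.0], [266.0, 281.0], [323.0, 330.0]]
0 -0.001 [[375.0, 265.0], [323.0, 216.0], [271.0, 265.0], [323.0, 311.0]]
0.003 0.013 [[380.0, 274.0], [323.0, 220.0], [266.0, 274.0], [323.0, 324.0]]
0.003 -0.001 [[375.0, 259.0], [323.0, 210.0], [271.0, 259.0], [323.0, 305.0]]
0.96 ((327.3927917480469, 199.8511962890625), 46.066864013671875) [ 0.60618688 -0.15429636  0.013     ]
0.8 ((327.5, 1.0), 45.511085510253906) [ 0.60596174 -0.02254906  0.013     ]
0.8 ((328.3709716796875, 95.1451644897461), 51.711124420166016) [ 0.6066891  -0.07989217  0.013     ]
spring top [ 0.60484966 -0.00822209  0.053     ]
```

View pics/v7.png

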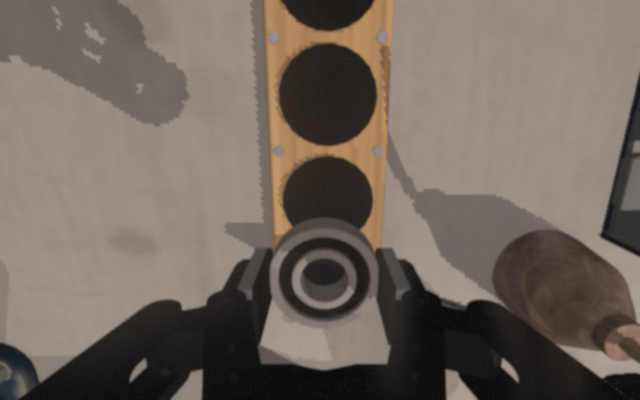

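Bearing is held flat and centred; pad 1 is at (0.606, −0.155).

Call:
drive_tool([
  [0,0,0,0,0.0025,0.005,0.35],
  [0,0,0,0,0,0.025,0.35],
  [0,0,0,0,0,0.03,0.35],
  [0,0,0,0,0,0.025,0.35],
  [0,0,0,0,0,0.01,0.35],
  [0,0,0,0,0,0,0.35],
  [0,0,0,0,0,0,0.35],
])

```text
time: 16.58
tool_pos: [0.6066, -0.155, 0.0245]
tcp_rot: [-2.221, -2.221, 0.001]
wrist_force: [-0.1, -0.4, -1.2]
width: 0.535
grip_force: 41.8
```

Call:
drive_tool([
  [0,0,0,0,0,0.006,0.35],
  [0,0,0,0,0,0.004,0.35],
  [0,0,0,0,0,0,0.35],
  [0,0,0,0,0,0,0.35],
  [0,0,0,0,0,0,0.8],
  [0,0,0,0,0,0,0.8],
  [0,0,0,0,0,0,0.8],
  [0,0,0,0,0,0,0.8],
])

```text
time: 17.25
tool_pos: [0.6073, -0.1553, 0.0152]
tcp_rot: [2.221, 2.221, 0.001]
wrist_force: [-0.5, 0.3, 0.1]
width: 0.799
grip_force: 0.0
```

Call:
drive_tool([
  [0,0,0,0,0,-0.015,0.8],
  [0,0,0,0,0,-0.03,0.8],
  [0,0,0,0,0,-0.035,0.8],
  [0,0,0,0,-0.025,-0.035,0.8],
  [0,0,0,0.02,-0.03,0,0.8],
  [0,0,0,0.03,-0.025,0,0.8],
  [0,0,0,0.035,-0.015,0,0.8],
  [0,0,0,0.035,-0.01,0,0.8],
])

```text
time: 17.92
tool_pos: [0.5007, -0.0346, 0.129]
tcp_rot: [2.224, 2.219, 0.0]
wrist_force: [0.5, 0.9, -0.3]
width: 0.803
grip_force: 0.0
```

Call:
drive_tool([
  [0,0,0,0.038,-0.005,0,0.8],
  [0,0,0,0.038,-0.005,0,0.8],
  [0,0,0,0.038,-0.005,0,0.8],
  [0,0,0,0.038,-0.005,0,0.8],
  [0,0,0,0.038,-0.005,0,0.8],
  [0,0,0,0.038,-0.005,0,0.8],
  [0,0,0,0.038,-0.005,0,0.8],
  [0,0,0,0.036,-0.005,0,0.8],
])

```text
time: 18.58
tool_pos: [0.4622, 0.269, 0.1291]
tcp_rot: [2.221, 2.222, 0.002]
wrist_force: [0.9, 0.0, -0.4]
width: 0.8
grip_force: 0.0
```

Call:
drive_tool([
  [0,0,0,0.02,0,0,0.8],
  [0,0,0,0,0,0,0.8],
  [0,0,0,0,0,0,0.8],
])

```text
time: 18.83
tool_pos: [0.4625, 0.2878, 0.1287]
tcp_rot: [2.218, 2.224, 0.0]
wrist_force: [0.4, 0.1, 0.2]
width: 0.797
grip_force: 0.0
```

```bash
python3 - <<'E'
from h import *
t=read_camera("top");save(t,"t8")
for n in("bearing","union"):
  for k in masks_of(t,n)[:2]:
    ys,xs=np.nonzero(k["mask"]);print("top",n,k["score"],k["bbox"],at(t,(xs.mean(),ys.mean()),.02))
P=tool();w=read_camera("wrist");T=P@w["mount"];print(P.round(4).tolist());save(w,"w8")
for k in masks_of(w,"union")[:2]:
    b=k["bbox"];ys,xs=np.nonzero(k["mask"]);print(k["score"],b,at(w,(xs.mean(),ys.mean()),.012,T))
E
```

```text
top bearing 0.59 [353.4, 168.0, 371.0, 187.7] [ 0.60718653 -0.15697454  0.02      ]
top union 0.63 [188.4, 225.1, 198.2, 236.6] [0.45383292 0.29260131 0.02      ]
[[0.0008, 1.0, -0.0003, 0.4626], [1.0, -0.0008, -0.0006, 0.2858], [-0.0006, -0.0003, -1.0, 0.1285], [0.0, 0.0, 0.0, 1.0]]
0.9 [298.3, 156.8, 330.1, 197.5] [0.45490843 0.30039345 0.012     ]
```

```bash
python3 - <<'E'
import cv2
a=cv2.imread("pics/w8.png");cv2.imwrite("pics/v8.png",cv2.resize(a[140:215,270:360],None,fx=8,fy=8,interpolation=cv2.INTER_CUBIC))
E
```

```text
(no output)
```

View pics/v8.png

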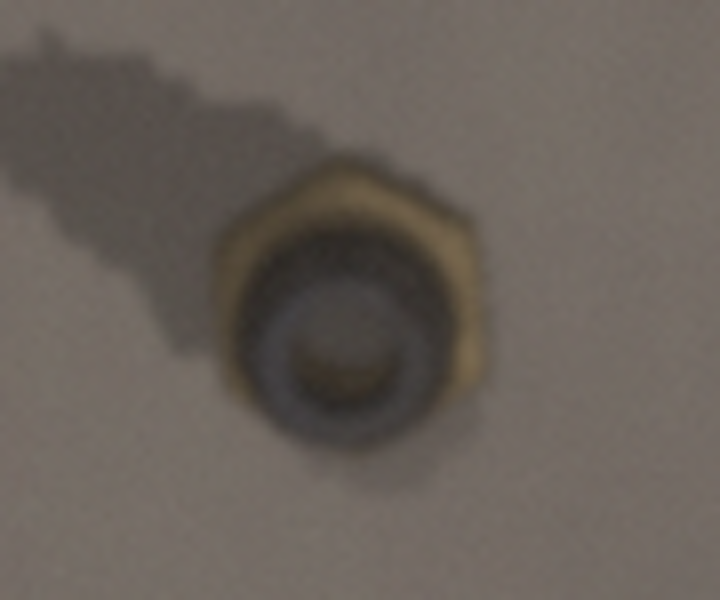

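The hexagon's flats already face the jaws to within about 3°, so no turn is needed. The union's centre is at about (0.4545, 0.2995).

Call:
drive_tool([
  [0,0,0,0.0135,-0.008,0.01,0.6],
  [0,0,0,0,0,0.025,0.6],
  [0,0,0,0,0,0.03,0.6],
  [0,0,0,0,0,0.03,0.6],
  [0,0,0,0,0,0.02,0.6],
  [0,0,0,0,0,0.008,0.6],
  [0,0,0,0,0,0,0.6],
  [0,0,0,0,0,0,0.6],
])

```text
time: 19.75
tool_pos: [0.4551, 0.2999, 0.006]
tcp_rot: [2.223, 2.22, -0.0]
wrist_force: [0.2, 0.6, 0.2]
width: 0.6
grip_force: 0.0
```

Call:
drive_tool([
  [0,0,0,0,0,0.005,0.6],
  [0,0,0,0,0,0,0.6],
  [0,0,0,0,0,0,0.15],
  [0,0,0,0,0,0,0.15],
  [0,0,0,0,0,0,0.15],
  [0,0,0,0,0,0,0.15],
  [0,0,0,0,0,0,0.15],
  [0,0,0,0,0,0,0.15],
], force=40)

```text
time: 20.42
tool_pos: [0.4555, 0.3008, 0.0018]
tcp_rot: [2.221, 2.221, 0.003]
wrist_force: [-1.0, -1.5, 6.4]
width: 0.285
grip_force: 39.5
```

Call:
drive_tool([
  [0,0,0,0,0,-0.01,0.15],
  [0,0,0,0,0,-0.03,0.15],
  [0,0,0,0,0,-0.035,0.15],
  [0,0,0,-0.02,0,-0.03,0.15],
  [0,0,0,-0.03,0.005,-0.015,0.15],
  [0,0,0,-0.035,0.01,0,0.15],
  [0,0,0,-0.035,0.01,0,0.15],
  [0,0,0,-0.035,0.01,0,0.15],
])

```text
time: 21.08
tool_pos: [0.4899, 0.1442, 0.1218]
tcp_rot: [2.219, 2.222, 0.002]
wrist_force: [0.9, -0.1, -0.8]
width: 0.287
grip_force: 39.7
```

Call:
drive_tool([
  [0,0,0,-0.035,0.015,0,0.15],
  [0,0,0,-0.035,0.015,0,0.15],
  [0,0,0,-0.035,0.015,0,0.15],
  [0,0,0,-0.035,0.02,0,0.15],
  [0,0,0,-0.035,0.02,0,0.15],
  [0,0,0,-0.03,0.02,0,0.15],
  [0,0,0,-0.018,0.008,0,0.15],
  [0,0,0,0,0,0,0.15],
])

```text
time: 21.75
tool_pos: [0.6046, -0.0818, 0.1211]
tcp_rot: [2.224, 2.216, 0.0]
wrist_force: [-0.2, 0.5, -1.1]
width: 0.283
grip_force: 39.7
```

Call:
drive_tool([
  [0,0,0,0,0,0,0.15],
  [0,0,0,0,0,0,0.15],
])

```text
time: 21.92
tool_pos: [0.6018, -0.0772, 0.1203]
tcp_rot: [-2.221, -2.22, 0.001]
wrist_force: [0.6, 0.2, -0.8]
width: 0.291
grip_force: 39.7
```

```bash
python3 - <<'E'
from h import *
P=tool();w=read_camera("wrist");T=P@w["mount"];print(P.round(4).tolist(),status.read_state()["width"]);save(w,"w9")
for k in masks_of(w,"union")[:1]: print(k["score"],k["bbox"])
for y in(-.003,0,.003):
    for z,r in((.027,.010),(.007,.015)):
        c=P[:3,3]+np.array([0,y,z]);print(y,z,[proj(w,c+np.array([r*np.cos(a),r*np.sin(a),0]),T).round(0).tolist() for a in(0,np.pi/2,np.pi,-np.pi/2)])
for k in masks_of(w,"pad_1")[:3]:
    e=cv2.minEnclosingCircle(max(cv2.findContours(k["mask"].astype(np.uint8),0,2)[0],key=len));print(k["score"],e,at(w,e[0],.013,T))
cv2.imwrite("pics/v9.png",cv2.resize(w["color"][100:400,170:490,::-1],None,fx=2,fy=2))
E
```

```text
[[0.0004, 1.0, -0.0013, 0.6018], [1.0, -0.0004, 0.0007, -0.0772], [0.0007, -0.0013, -1.0, 0.1203], [0.0, 0.0, 0.0, 1.0]] 0.2858822923519383
0.8 [295.5, 241.5, 353.3, 318.5]
-0.003 0.027 [[349.0, 307.0], [322.0, 283.0], [296.0, 307.0], [323.0, 329.0]]
-0.003 0.007 [[357.0, 280.0], [323.0, 248.0], [288.0, 280.0], [323.0, 310.0]]
0 0.027 [[349.0, 300.0], [322.0, 276.0], [296.0, 300.0], [323.0, 323.0]]
0 0.007 [[358.0, 274.0], [323.0, 242.0], [288.0, 274.0], [323.0, 305.0]]
0.003 0.027 [[349.0, 293.0], [322.0, 268.0], [296.0, 293.0], [323.0, 316.0]]
0.003 0.007 [[358.0, 268.0], [323.0, 235.0], [288.0, 268.0], [323.0, 299.0]]
0.86 ((337.0, 16.0), 37.10805130004883) [0.61084449 0.04667874 0.013     ]
0.83 ((328.8044128417969, 202.92434692382812), 44.734832763671875) [ 0.60592847 -0.07926767  0.013     ]
0.72 ((328.74237060546875, 98.93444061279297), 51.20517349243164) [ 0.60566278 -0.00470775  0.013     ]
```

View pics/v9.png

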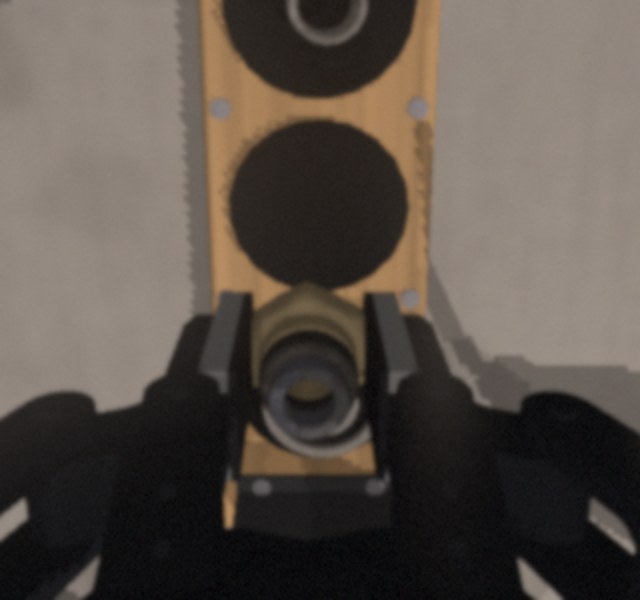

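Union held upright and centred. Pad 2 is at (0.606, −0.080).

Call:
drive_tool([
  [0,0,0,-0.0035,0.004,0.005,0.15],
  [0,0,0,0,0,0.025,0.15],
  [0,0,0,0,0,0.03,0.15],
  [0,0,0,0,0,0.025,0.15],
  [0,0,0,0,0,0.01,0.15],
  [0,0,0,0,0,0,0.15],
  [0,0,0,0,0,0,0.15],
])

```text
time: 22.65
tool_pos: [0.6065, -0.0808, 0.0254]
tcp_rot: [-2.22, -2.222, 0.001]
wrist_force: [0.8, -0.8, -0.6]
width: 0.285
grip_force: 39.7
```

Call:
drive_tool([
  [0,0,0,0,0,0.006,0.15],
  [0,0,0,0,0,0.004,0.15],
  [0,0,0,0,0,0,0.15],
  [0,0,0,0,0,0,0.15],
  [0,0,0,0,0,0,0.55],
  [0,0,0,0,0,0,0.55],
  [0,0,0,0,0,0,0.55],
  [0,0,0,0,0,0,0.55],
])

```text
time: 23.32
tool_pos: [0.607, -0.0812, 0.016]
tcp_rot: [2.221, 2.221, 0.001]
wrist_force: [-0.4, 0.0, -0.2]
width: 0.549
grip_force: 0.0
```

Call:
drive_tool([
  [0,0,0,0,0,-0.015,0.55],
  [0,0,0,0,0,-0.03,0.55],
  [0,0,0,0,0,-0.035,0.55],
  [0,0,0,0,-0.025,-0.035,0.55],
  [0,0,0,0,-0.035,0,0.55],
  [0,0,0,0,-0.035,0,0.55],
  [0,0,0,0,-0.035,0,0.55],
  [0,0,0,0,0,0,0.55],
])

```text
time: 23.98
tool_pos: [0.4694, -0.0801, 0.1273]
tcp_rot: [-2.217, -2.216, 0.008]
wrist_force: [-1.2, 0.2, -1.2]
width: 0.546
grip_force: 0.0
```

Call:
drive_tool([
  [0,0,0,0,-0.03,0,0.55],
  [0,0,0,0,-0.03,0,0.55],
  [0,0,0,0,0,0,0.55],
  [0,0,0,0,0,0,0.55],
])

```text
time: 24.32
tool_pos: [0.4163, -0.081, 0.1294]
tcp_rot: [2.222, 2.221, 0.0]
wrist_force: [0.4, 0.7, 0.8]
width: 0.551
grip_force: 0.0
```

```bash
python3 - <<'E'
from h import *
t=read_camera("top");s=read_camera("scene")
hz={"piston":.04,"spring":.033,"union":.027,"bearing":.021}
for c,p in(("top",t),("scene",s)):
  for n,z in hz.items():
    for k in masks_of(p,n)[:1]:
      ys,xs=np.nonzero(k["mask"]);print(c,n,round(k["score"],2),at(p,(xs.mean(),ys.mean()),z).round(4))
a=cv2.resize(t["color"][155:200,255:395,::-1],(700,225),interpolation=cv2.INTER_CUBIC)
b=cv2.resize(s["color"][110:240,255:400,::-1],(390,350),interpolation=cv2.INTER_CUBIC)
cv2.imwrite("pics/v10.png",np.vstack([a,cv2.copyMakeBorder(b,0,0,0,310,0)]))
E
```

```text
top piston 0.6 [0.6048 0.0691 0.04  ]
top bearing 0.5 [ 0.6059 -0.1567  0.021 ]
scene piston 0.73 [0.6041 0.0739 0.04  ]
scene spring 0.43 [ 0.6169 -0.015   0.033 ]
scene union 0.64 [ 0.6064 -0.0796  0.027 ]
```

View pics/v10.png

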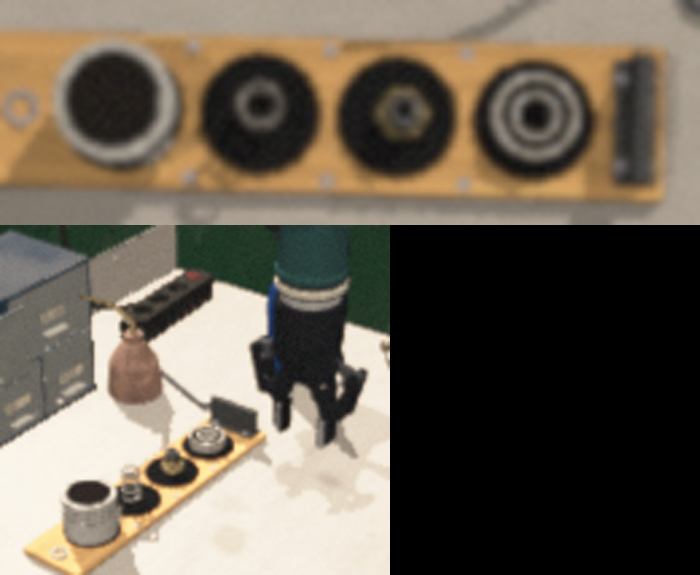

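All four stand in order. The union looks about 3 mm off toward the stop, so I'll check it from above with the wrist camera.

Call:
drive_tool([
  [0,0,0,-0.005,0.03,-0.02,0.55],
  [0,0,0,-0.005,0.035,-0.02,0.55],
  [0,0,0,-0.005,0.035,0,0.55],
  [0,0,0,-0.005,0.035,0,0.55],
  [0,0,0,-0.005,0.035,0,0.55],
  [0,0,0,-0.005,0.02,0,0.55],
  [0,0,0,0,0,0,0.55],
  [0,0,0,0,0,0,0.55],
])

```text
time: 25.48
tool_pos: [0.6081, -0.1112, 0.1687]
tcp_rot: [-2.221, -2.221, 0.001]
wrist_force: [-0.2, -0.1, -0.2]
width: 0.548
grip_force: 0.0
```

```bash
python3 - <<'E'
from h import *
read_camera("wrist");P=tool();w=read_camera("wrist");T=P@w["mount"];print(P[:3,3].round(4))
im=w["color"][:,:,::-1].copy()
for y in(-.08,-.005,-.155):
    for r,z,dx in((.034,.013,0),):
        q=np.array([proj(w,(.606+r*np.cos(a),y+r*np.sin(a),z),T) for a in np.linspace(0,6.28,80)])
        cv2.polylines(im,[q.astype(np.int32)],True,(0,0,255),1)
for y,r,z in((-.08,.015,.022),(-.08,.007,.041),(-.005,.012,.053),(-.155,.0235,.027)):
    q=np.array([proj(w,(.606+r*np.cos(a),y+r*np.sin(a),z),T) for a in np.linspace(0,6.28,80)])
    cv2.polylines(im,[q.astype(np.int32)],True,(0,255,0),1)
cv2.imwrite("pics/v11.png",cv2.resize(im[0:260,240:430],None,fx=2.3,fy=2.3,interpolation=cv2.INTER_NEAREST))
E
```

```text
[ 0.607  -0.111   0.1687]
```

View pics/v11.png

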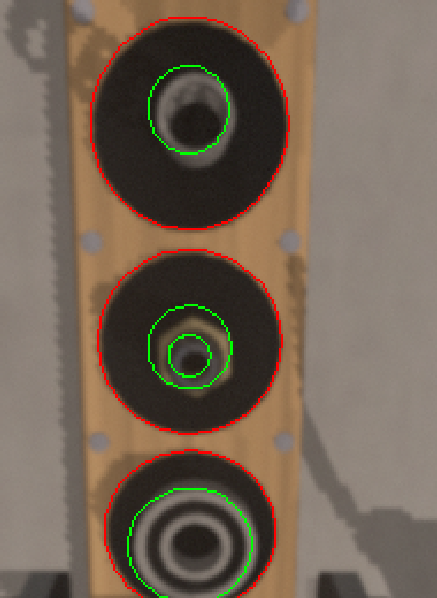

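Pads match the predicted outlines (red). The union and bearing are within about 2 mm of centre. The spring is off about 4 mm toward the stop, so I'll regrip it and shift it.

Call:
drive_tool([
  [0,0,0,0.03,0,0,0.55],
  [0,0,0,0.035,0,0,0.55],
  [0,0,0,0.038,0.0005,0,0.55],
  [0,0,0,0,0,0.02,0.55],
  [0,0,0,0,0,0.03,0.55],
  [0,0,0,0,0,0.025,0.55],
  [0,0,0,0,0,0,0.55],
  [0,0,0,0,0,0,0.55],
])

```text
time: 26.25
tool_pos: [0.6052, -0.0079, 0.0931]
tcp_rot: [-2.219, -2.219, 0.005]
wrist_force: [0.1, 1.0, 0.5]
width: 0.552
grip_force: 0.0
```

Call:
drive_tool([
  [0,0,0,0,0.001,0.02,0.55],
  [0,0,0,0,0,0.025,0.55],
  [0,0,0,0,0,0.018,0.55],
  [0,0,0,0,0,0.008,0.55],
  [0,0,0,0,0,0,0.55],
  [0,0,0,0,0,0,0.55],
])

```text
time: 26.75
tool_pos: [0.6099, -0.0084, 0.025]
tcp_rot: [2.221, 2.22, 0.002]
wrist_force: [-0.1, 0.0, 1.1]
width: 0.549
grip_force: 0.0
```

Call:
drive_tool([
  [0,0,0,0,0,0,0.1],
  [0,0,0,0,0,0,0.1],
  [0,0,0,0,0,0,0.1],
  [0,0,0,0,0,0,0.1],
  [0,0,0,0,0,0,0.1],
], force=30)

```text
time: 27.17
tool_pos: [0.6107, -0.0083, 0.0258]
tcp_rot: [2.22, 2.22, 0.004]
wrist_force: [-1.7, 0.8, 6.1]
width: 0.272
grip_force: 29.6
```

Call:
drive_tool([
  [0,0,0,0,0,-0.006,0.1],
  [0,0,0,0.002,-0.003,0,0.1],
  [0,0,0,0.0015,-0.003,0,0.1],
  [0,0,0,0,0,0,0.1],
  [0,0,0,0,0,0,0.1],
  [0,0,0,0,0,0,0.1],
])

```text
time: 27.67
tool_pos: [0.6025, -0.0046, 0.0291]
tcp_rot: [-2.221, -2.221, 0.001]
wrist_force: [0.1, -0.5, -0.3]
width: 0.27
grip_force: 29.5
```

Call:
drive_tool([
  [0,0,0,0,0.002,0.002,0.1],
  [0,0,0,0,0,0.0015,0.1],
  [0,0,0,0,0,0,0.1],
  [0,0,0,0,0,0,0.1],
  [0,0,0,0,0,0,0.55],
  [0,0,0,0,0,0,0.55],
  [0,0,0,0,0,0,0.55],
])

```text
time: 28.25
tool_pos: [0.6049, -0.0047, 0.026]
tcp_rot: [-2.221, -2.221, 0.0]
wrist_force: [-0.3, -0.3, -0.5]
width: 0.548
grip_force: 0.0
```

Call:
drive_tool([
  [0,0,0,0,0,-0.015,0.55],
  [0,0,0,0,0,-0.03,0.55],
  [0,0,0,0,0,-0.035,0.55],
  [0,0,0,0,0,-0.035,0.55],
  [0,0,0,-0.035,0,-0.025,0.55],
  [0,0,0,-0.035,0,0,0.55],
  [0,0,0,-0.02,0,0,0.55],
  [0,0,0,0,0,0,0.55],
])

```text
time: 28.92
tool_pos: [0.6055, -0.0974, 0.1666]
tcp_rot: [2.222, 2.216, 0.0]
wrist_force: [-0.3, 0.4, 0.4]
width: 0.552
grip_force: 0.0
```

Call:
drive_tool([
  [0,0,0,0,0,0,0.55],
  [0,0,0,0,0,0,0.55],
  [0,0,0,0,0,0,0.55],
])

```text
time: 29.17
tool_pos: [0.6045, -0.0925, 0.1646]
tcp_rot: [-2.22, -2.221, 0.0]
wrist_force: [0.3, -0.2, -0.5]
width: 0.551
grip_force: 0.0
```

```bash
python3 - <<'E'
from h import *
P=tool();w=read_camera("wrist");T=P@w["mount"];print(P[:3,3].round(4))
im=w["color"][:,:,::-1].copy()
for y,r,z,c in((.07,.034,.013,0),(-.08,.034,.013,0),(-.005,.034,.013,0),(-.155,.034,.013,0),(-.08,.007,.041,255),(-.005,.012,.053,255),(.07,.032,.064,255)):
    q=np.array([proj(w,(.606+r*np.cos(a),y+r*np.sin(a),z),T) for a in np.linspace(0,6.28,80)])
    cv2.polylines(im,[q.astype(np.int32)],True,(0,c,255-c),1)
cv2.imwrite("pics/v12.png",cv2.resize(im[0:260,240:430],None,fx=2.3,fy=2.3,interpolation=cv2.INTER_NEAREST))
E
```

```text
[ 0.6045 -0.0925  0.1646]
```

View pics/v12.png

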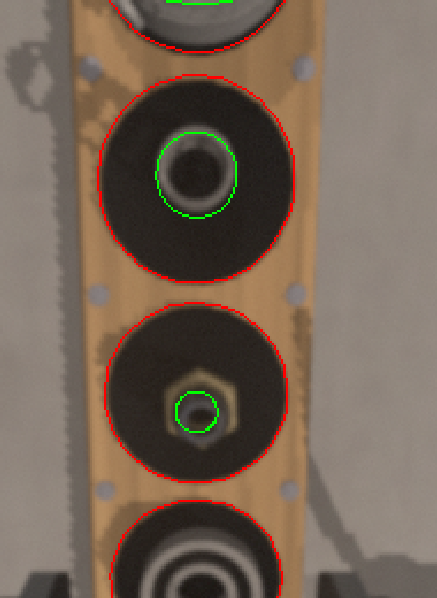

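The spring is now within about 1 mm of its pad's middle, the union within about 2 mm, and the gripper is clear of everything. I'm handing in.

```bash
python3 -c "
from workcell import workorder
print(workorder.finish_job())"
```

```text
the job is handed in; nothing more can be done
None
```

I set all four parts upright on their pads in height order from the end stop: bearing, union, spring, piston. Each is within about 2 mm of its pad's middle, the arm is clear and never went near the blue bottle, and the job is handed in at about 29 s.

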